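Scan the code on the sloping pad with a contact reader

TASK

Take the yellow contact code reader out of its fork stand and set its nose squarely on the middle of the bar-code label on the labelled control unit, pressing lightly and steadily with about 6 N, and hold it still there for two seconds. Then hang the reader back in the fork as it was, fully home and upright. Press only the labelled unit, never hard (stay well below 20 N), and leave the unit with the plain blue pad, the brass strips and the jar undisturbed.

Things in the scene. Friction and masses are not known exactly. Their poses are not given: they have to be found in the camera images.
- reader: Loose contact code reader, 150 mm, 0.2 kg, hanging nose down in the fork. Origin: centre of the flat nose face; z from nose to tail. Black nose dia 32, z 0-22 mm; steel neck dia 18, z 22-64; black collar dia 42, z 64-70 (rests on the fork); yellow square grip 30 x 30, z 70-150, sides along x and y.
- reader_grip (a point): Point on the reader's axis in its yellow grip, 120 mm above the nose face: a good place to hold it. Axes as reader
- stand: Fork stand screwed to the bench. Origin: on the bench under the reader's home; z up. At home the reader has x = y = 0 and its nose face 36 mm above the bench. Base plate 110 x 100 x 12 mm, x -35 to +75; post at x +38 to +54 under the fork. Nothing stands above the fork.
- stand_slot (a point): Middle of the slot's open end, at the fork's top face; axes as stand, 32 mm to -x of the home. Level aluminium fork, 8 mm thick, top 100 mm above the bench, 70 mm wide. Slot 26 mm wide, opens to -x, closed end 13 mm beyond the home. The nose is wider than the slot: do not pull the reader straight up; lift it 5 to 25 mm, then slide it out to -x
- unit: Labelled control unit, fixed; its pad is white with black bars. Orange nest 130 x 130 mm; white housing, its panel sloping 30 degrees with the low edge on the unit's -x side (towards the robot at yaw 0), about 125 mm high at the back (+x). Origin: centre of the underside; z up.
- unit_panel: Sloping panel of unit. Origin: face centre, 92 mm above the bench; z outward normal, y level, x up the slope. The label pad, 50 x 60 x 6 mm (x, y, z), is centred on it and parallel. Its label face stands out along z by 16 to 32 mm, different each time and not reported: find it by touch. The pad is sprung along z: about 1.2 N per mm, hard stop after 8 mm.
- blank: Second control unit, fixed, the same but for a plain blue pad: must not be touched. Orange nest 130 x 130 mm; white housing, its panel sloping 30 degrees with the low edge on the unit's -x side (towards the robot at yaw 0), about 125 mm high at the back (+x). Origin: centre of the underside; z up.
- strip_a: Brass terminal strip lying loose on the bench, 80 x 22 x 12 mm, x along its length; bystander. Origin: centre of its underside.
- strip_b: Another such brass strip; bystander.
- jar: Small jar with a blue cap, 48 mm diameter, 60 mm high, loose; bystander. Origin: centre of its underside.
There are look-alikes about, which are no part of the job. There is more than one size of the reader; the job needs the middle-sized.

How it is judged:
By the outcome, as a careful person would: the job done as asked, in the order asked, and still so for the second after the job is handed in, with the robot touching nothing.
It also fails if it takes over 72 s, if anything falls off the work surface, if the arm or the gripper's body presses on something with over 40 N, if the wrist force passes 120 N, or if a joint passes its speed limit or range.

ROBOT

A 7-joint arm with a two-finger parallel gripper is mounted at the origin on the work surface. World frame = base frame: x ahead of the robot, y to its left, z up, the work surface at z = 0. Lengths are in mm, angles in rad, forces in N, time in s.
With the tool pointing down it reaches from about 400 to 875 mm from the base axis. Payload 4.4 kg.
Tool frame: the origin (TCP) lies midway between the tips of the shut fingers; the grasp point (between the pads) lies 19 mm behind it; z points along the fingers, y is the line along which they close (so a half turn about z gives the same grasp; the last joint's range is limited). The gripper opens to 85 mm and grips with 20 to 120 N. Pads are 22 mm wide; open, the fingers measure 114 mm over their backs; the gripper's body (76 mm by 85 mm) begins 54 mm behind the grasp point. The pads swing forward as they close: fully open they stand 13 mm farther back than shut.
Start: joints at [-0.066, 0.628, 0.038, 1.517, -0.027, 0.996, -0.02], TCP at [650.014, 0.027, 231.313] pointing down, gripper open.
Joint ranges: [-3.06, 3.06], [-0.37, 2.12], [-1.25, 1.32], [0.18, 2.47], [-1.1, 4.24], [0.23, 1.98], [-2.94, 2.94]. Speed limits (rad/s): [2.57, 2.57, 3.14, 3.14, 3.14, 3.14, 3.14].

INTERFACE

Orientations are given as [roll, pitch, yaw] about the fixed x, y, z axes, in that order (R = Rz(yaw) Ry(pitch) Rx(roll)).
In Python, from cell import ctrl gives the robot as it stands.
- The arm moves only by the shell command python3 -m crank 'ROWS' [OPENING]. ROWS is JSON, a list that holds one entry, the list of rows, each a list of 4 numbers: the shift along the tool's x, y, z normalised to -1 to 1, where 1 is 2.5 cm, then the turn about the tool's z normalised to -1 to 1, where 1 is 0.08 rad. In form: [[[dx, dy, dz, turn], ...]]. A call has 1 to 12 rows; each row shifts and turns the commanded pose from where the row before left it, along the tool's axes as they then stand; what a row does not reach is not made up. A row lasts 1/12 s, in which the tool goes at most 41.7 mm and 7.16 degrees, less where a joint would pass 70% of its speed; a pose out of reach is approached as far as the arm can. A call with a number of a shift or a turn outside -1 to 1 is refused whole. A call with a gripper value outside its range is refused whole. OPENING is the closure, from -1 (fully open) to 1 (shut), set as the call begins (- or left out, the last holds). The fingers move at their own pace and stop on an object; the grip force is fixed at half the most. Time passes only in rows, so rows that do not move let the fingers close. It gives the time, the measured TCP pose, the force, the opening and the grip force at its end, in the units of the state.
- ctrl.read_state(): the state, without advancing time (a new reading comes with each control period).
- ctrl.get_image(name): name is "scene" or "side" or "wrist"; returns a dict with "img" (420x560x3 uint8, red, green, blue), "intrinsics" (3x3 intrinsics, pixels), "extrinsics" (4x4, takes a point from camera to world coordinates). Camera axes: x right, y up, looking along -z (the intrinsics and any distortion apply to the point x, -y, -z); pixel columns grow to the right and rows downward; lengths in mm; the calibration is good to about 2 mm. A picture is of the moment at which its call begins. There is no depth.
- ctrl.finish_job(): hands the job in; it is judged then, once.
Trained networks look in the newest picture that a camera, given by its name, has taken for a name from the list of things; names that differ only in an ending like _2 or _b are one class to them, and where a whole thing is asked for, a point or a joint stands for the part that bears it (a point fixed in the world has none). Each returns a list of dicts, best first, with "confidence" (0 to 1); they miss things now and then, are a little off and sometimes report something else, mostly with a low value. They report only what shows in the picture. A call takes as long as a camera call. They do not tell look-alikes from the thing itself.
- ctrl.find_in(camera, target): "position" ([row, column] in pixels, amid what is visible of it).
- ctrl.trace(camera, target): "mask" (420x560 bool, what is visible of it) and "position" ([row, column] in pixels, amid what is visible of it).
- ctrl.place_of(camera, target): "position" ([row, column] in pixels: a listed point, or the origin of a listed thing).
The state is a dict: "clock": time; "qpos": joint angles; "qd": joint speeds; "tau": joint torques, N m; "eef_pos": TCP position; "tool_rot": TCP orientation; "force": force on the tool from outside, world axes, zero at the start; "torque": the same for the moment, N m; "width": finger opening in mm; "gripper_force": force on a finger pad.
Only numpy, scipy, OpenCV 4.12 (cv2) and the standard library are available. Lean on these libraries where they do the work, as an engineer would, in place of code of your own. Each camera call takes 0.05 s, during which the arm holds its last target. There are 200 camera calls.

## Working session

There is one attempt and no reset: what is moved stays moved. The work goes in short steps, Python scripts to look and compute and a shell command to move; the robot and the scene stay as the last step left them, time stands still between calls to the robot, and variables do not carry over. Pictures are saved under pics/ and viewed, at most 10 in all, crops included, and the job is handed in when it is done.

```bash
ls; mkdir -p pics; cat > h.py <<'E'
import numpy as np, cv2
from cell import ctrl
from scipy.spatial.transform import Rotation as R
def snap(n,f=None):
    d=ctrl.get_image(n)
    if f: cv2.imwrite('pics/'+f,cv2.cvtColor(d['img'],cv2.COLOR_RGB2BGR))
    return d
def ray(d,p):
    K=np.array(d['intrinsics']);E=np.array(d['extrinsics'])
    r,c=p; v=np.linalg.inv(K)@[c,r,1]; v=np.array([v[0],-v[1],-v[2]])
    v=E[:3,:3]@v; return E[:3,3],v/np.linalg.norm(v)
def onz(d,p,z):
    o,v=ray(d,p); return o+v*(z-o[2])/v[2]
def proj(d,X):
    K=np.array(d['intrinsics']);E=np.array(d['extrinsics'])
    q=E[:3,:3].T@(np.array(X)-E[:3,3]); q=K@[q[0],-q[1],-q[2]]; return q[1]/q[2],q[0]/q[2]
def tri(rs):
    A=0;b=0
    for o,v in rs:
        P=np.eye(3)-np.outer(v,v);A=A+P;b=b+P@o
    return np.linalg.solve(A,b)
E
python3 - <<'E'
from h import *
s=ctrl.read_state()
for k,v in s.items(): print(k,np.round(v,4))
D={}
for c in ['scene','side','wrist']:
    D[c]=snap(c,c+'0.png'); print(c,np.round(D[c]['extrinsics'],2).tolist(),np.round(D[c]['intrinsics'],1).tolist())
    for t in ['reader','reader_grip','stand','stand_slot','unit','unit_panel','blank','strip_a','jar']:
        for r in ctrl.place_of(c,t): print(' ',t,np.round(r['position'],1),round(r['confidence'],2))
a=np.hstack([cv2.imread(f'pics/{c}0.png') for c in ['scene']])
E
```

```text
pics
clock 0.0
qpos [-0.0658  0.6294  0.0384  1.5184 -0.027   0.9963 -0.02  ]
qd [ 0.0005 -0.0003 -0.0006 -0.0003 -0.0001 -0.0007  0.0015]
tau [-1.10000e-03 -5.63406e+01  1.22610e+00 -1.93450e+01  1.10000e-02
  1.05000e-02 -0.00000e+00]
eef_pos [6.493536e+02 2.360000e-02 2.303581e+02]
tool_rot [-3.1396  0.      1.5708]
force [ 0.526  -0.6447  0.1128]
torque [-0.0048 -0.0141 -0.0675]
gripper_force 0.0
width 85.2247
scene [[0.11, -0.56, 0.82, 1260.04], [0.99, 0.06, -0.09, -157.54], [0.0, 0.83, 0.56, 591.34], [0.0, 0.0, 0.0, 1.0]] [[416.8, 0.0, 270.3], [0.0, 416.8, 206.2], [0.0, 0.0, 1.0]]
  reader [229.5 237. ] 0.82
  reader [227.  128.5] 0.59
  reader_grip [203.5 231.4] 0.81
  reader_grip [177.1 174.8] 0.65
  reader_grip [168.4 116.5] 0.56
  stand [234.6 186.1] 0.73
  stand_slot [208.3 257.7] 0.66
  stand_slot [194.3 175. ] 0.65
  unit [222.3 393.3] 0.96
  unit_panel [188.6 402.6] 0.59
  unit_panel [257.8 318.8] 0.49
  blank [257.6 320.4] 0.79
  strip_a [210.9 256.2] 0.7
  strip_a [204.3 329.5] 0.69
  jar [312.8 416.6] 0.78
  jar [208.2 253.9] 0.69
side [[0.98, 0.16, -0.13, 442.76], [
[... 155 characters left out ...]
6 272.1] 0.67
  reader [385.7 264.5] 0.64
  reader [279.7 261.5] 0.58
  reader_grip [361.4 263.4] 0.96
  reader_grip [252.9 260.5] 0.75
  reader_grip [287.7 271.4] 0.69
  stand [323.4 273. ] 0.72
  stand_slot [309.8 257.5] 0.92
  unit [158.5 238.2] 0.85
  unit [309.4 257. ] 0.71
  unit_panel [131.7 237.5] 0.97
  blank [206.1 292.6] 0.72
  strip_a [263.4 220. ] 0.69
  strip_a [201.6 210.5] 0.54
  jar [157.  345.4] 0.56
wrist [[1.0, 0.0, -0.0, 649.23], [-0.0, 0.96, 0.27, 70.2], [0.0, -0.27, 0.96, 373.79], [0.0, 0.0, 0.0, 1.0]] [[314.5, 0.0, 286.1], [0.0, 314.5, 211.8], [0.0, 0.0, 1.0]]
  blank [162.8 248.6] 0.64
  strip_a [254.   97.1] 0.83
  strip_a [104.5  65.6] 0.67
  jar [ 27.9 409.1] 0.66
```

View pics/scene0.png

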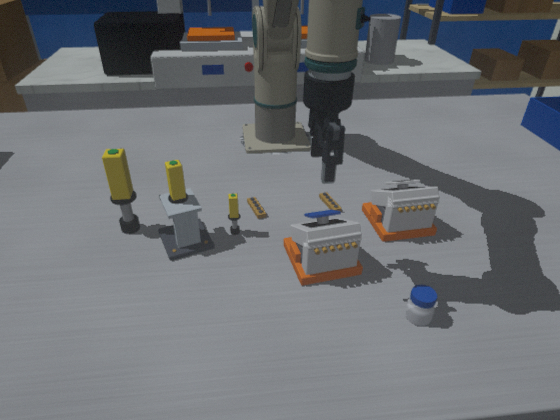

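View pics/side0.png

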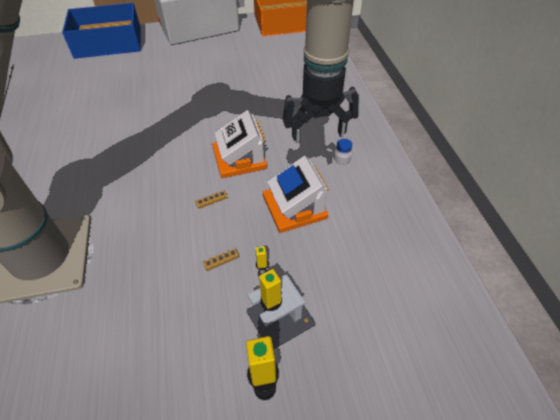

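Scene view: three yellow look-alikes, large at (175,120), middle one in the fork at (180,175) and small one loose at (205,233). By the description I choose the one in the fork. The labelled unit is at scene (210,400) / side (140,240), and the blue-pad unit at scene (245,325). In the side view, the fork reader is at (290,270).

```bash
python3 - <<'E'
from h import *
sc=snap('scene');sd=snap('side')
def t(n,a,b):
    ra,rb=ray(sc,a),ray(sd,b);X=tri([ra,rb]);print(n,np.round(X,1),'res',[np.round(np.subtract(proj(d,X),p),1) for d,p in((sc,a),(sd,b))])
t('grip',(177.1,174.8),(287.7,271.4)); t('stand',(234.6,186.1),(323.4,273)); t('slot',(194.3,175),(309.8,257.5))
t('panel',(188.6,402.6),(131.7,237.5)); t('unit',(222.3,393.3),(158.5,238.2))
t('blank',(257.6,320.4),(206.1,292.6))
t('jar',(312.8,416.6),(157,345.4))
for a,b,z in((229.5,237,0),(227,128.5,0),(211,256,0),(204,329.5,0)): print('scene z0',np.round(onz(sc,(a,b),z),0))
im=cv2.cvtColor(sd['img'],cv2.COLOR_RGB2BGR)
a=cv2.resize(im[90:240,190:350],(640,600),interpolation=3); b=cv2.resize(im[240:405,210:340],(0,0),fx=3.6,fy=3.6,interpolation=3)
b=b[:600]; c=np.zeros((600,800,3),np.uint8); a=cv2.resize(a,(400,375)); b=cv2.resize(b,(400,508));c[:375,:400]=a;c[:508,400:]=b
cv2.imwrite('pics/crop1.png',c)
E
```

```text
grip [ 494.6 -270.5  154.7] res [array([ 0.1, -0.1]), array([-0.1, -0.1])]
stand [ 4.933e+02 -2.665e+02  3.000e-01] res [array([ 0.7, -1.1]), array([-1.2, -0.8])]
slot [ 465.4 -279.    95. ] res [array([-0.2,  0.2]), array([0.3, 0.2])]
panel [500.4 228.3  98.6] res [array([-0.3,  0.3]), array([0.4, 0.1])]
unit [494.2 227.2   1.8] res [array([-0.9,  0.8]), array([1. , 0.4])]
blank [604.3  25.3   3.7] res [array([-0.4,  0.4]), array([0.5, 0.2])]
jar [784.4 159.1  16.4] res [array([ 0.3, -0.3]), array([-0.2, -0.1])]
scene z0 [ 484. -148.    0.]
scene z0 [ 447. -400.    0.]
scene z0 [413. -97.   0.]
scene z0 [402.  91.   0.]
```

View pics/crop1.png

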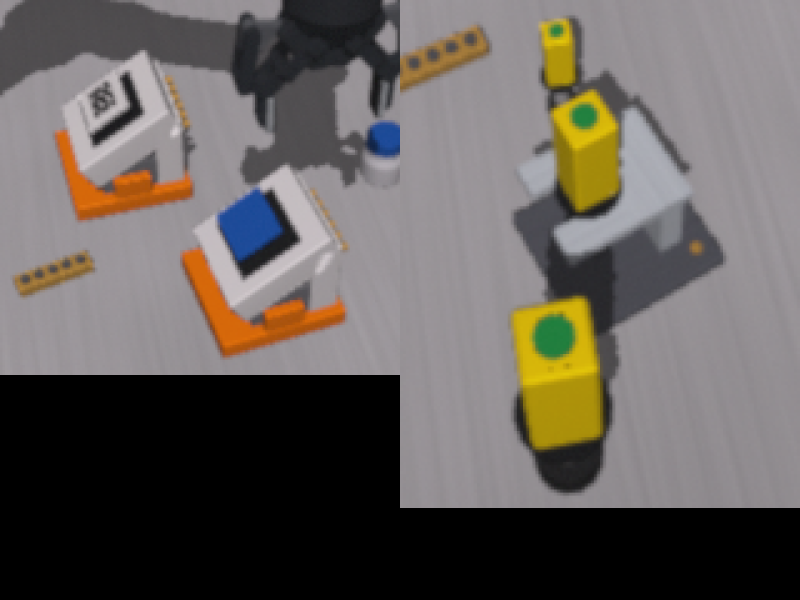

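The crop confirms the middle-sized reader hangs in the fork at side (288,270). The slot opens to the image left, and the labelled unit is at upper left.

The tool only turns about its own z and stays vertical. So I'll tilt the reader 30° inside the grip by pushing its neck against the closed end of the slot. On return I'll straighten it the same way.

```bash
python3 -m crank '[[[-0.9,-0.5,0,0],[-0.9,-0.5,0,0],[-0.9,-0.5,0,0],[-0.9,-0.5,0,0],[-0.9,-0.5,0,0],[-0.9,-0.5,0,0],[-0.9,-0.5,0,0],[-0.9,-0.5,0,0],[-0.9,-0.5,0,0],[-0.9,-0.5,0,0],[-0.9,-0.5,0,0],[-0.9,-0.5,0,0]]]' -1
python3 -m crank '[[[0,0,0,1],[0,0,0,1],[0,0,0,1],[0,0,0,1],[0,0,0,1],[0,0,0,1],[0,0,0,1],[0,0,0,1],[0,0,0,1],[0,0,0,1],[0,0,0,1],[0,0,0,1]]]'
python3 -m crank '[[[0,0,0,1],[0,0,0,1],[0,0,0,1],[0,0,0,1],[0,0,0,0],[0,0,0,0]]]'
python3 - <<'E'
from h import *
s=ctrl.read_state();print(np.round(s['qpos'],2),s['clock'],s['eef_pos'],s['tool_rot'],s['force'])
d=snap('wrist','w1.png');print(np.round(d['extrinsics'],2).tolist())
for t in ['reader','reader_grip','stand','stand_slot']:
    for r in ctrl.place_of('wrist',t): print(' ',t,np.round(r['position'],1),round(r['confidence'],2), np.round(onz(d,r['position'],{'reader':36,'reader_grip':156,'stand':0,'stand_slot':100}[t]),1))
E
```

```text
clock: 2.6
eef_pos: [499.3, -271.0, 231.5]
tool_rot: [3.141, 0.0, 1.571]
force: [-0.4, -0.5, 0.6]
width: 85.4
gripper_force: 0.0
clock: 3.6
eef_pos: [500.1, -270.0, 231.4]
tool_rot: [3.141, -0.0, 0.607]
force: [-0.3, -0.5, 0.3]
width: 85.4
gripper_force: 0.0
clock: 4.1
eef_pos: [500.1, -269.8, 231.3]
tool_rot: [3.142, 0.0, 0.293]
force: [0.4, -0.1, 0.2]
width: 85.8
gripper_force: 0.0
[ 0.19  0.54  0.4   1.76 -0.26  0.9  -0.58] 4.1 [ 500.12328874 -269.83313444  231.30899297] [3.14151043e+00 4.73119239e-05 2.93217612e-01] [ 0.38795963 -0.10343797  0.18503015]
[[0.29, 0.92, 0.26, 565.62], [-0.96, 0.28, 0.08, -248.87], [-0.0, -0.27, 0.96, 373.78], [0.0, 0.0, 0.0, 1.0]]
  reader [192.6 284.6] 0.79 [ 494.5 -268.6   36. ]
  reader [153.6 185.5] 0.56 [ 504.7 -155.8   36. ]
  reader [242.3 366.8] 0.55 [ 465.9 -375.7   36. ]
  reader_grip [225.  285.7] 0.68 [ 496.9 -269.3  156. ]
  reader_grip [165.8 164.3] 0.61 [ 513.9 -176.6  156. ]
  stand [186.  288.4] 0.59 [ 496.  -272.8    0. ]
```

View pics/w1.png

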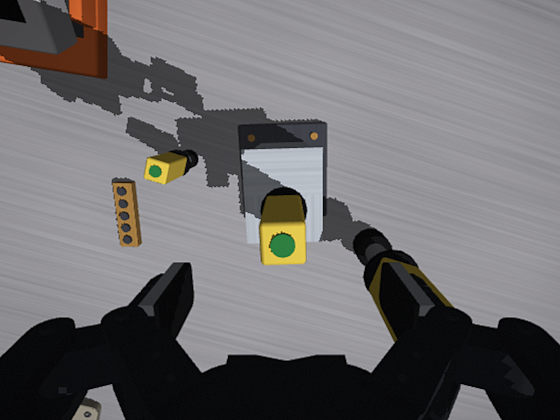

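The wrist view shows the fork reader at (245,283), square to the image. The base plate is aligned with the tool and both fingers straddle the grip. The big reader at right (260,380) lies farther off and lower, so it is clear. I'll descend and grip.

```bash
python3 -m crank '[[[-0.18,-0.05,0,0],[0,0,0.75,0],[0,0,0.75,0],[0,0,0.75,0],[0,0,0.75,0],[0,0,0.75,0],[0,0,0,0],[0,0,0,0]]]' -1
python3 -m crank '[[[0,0,0,0],[0,0,0,0],[0,0,0,0],[0,0,0,0],[0,0,0,0],[0,0,0,0],[0,0,0,0],[0,0,0,0],[0,0,0,0]]]' 1
python3 -c "
from h import *
d=snap('side');cv2.imwrite('pics/g1.png',cv2.resize(d['img'][200:380,180:360,::-1],None,fx=3,fy=3))"
```

```text
clock: 5.02
eef_pos: [494.5, -270.0, 137.1]
tool_rot: [-3.14, 0.002, 0.291]
force: [0.1, -0.2, 0.4]
width: 85.4
gripper_force: 0.0
clock: 5.77
eef_pos: [495.7, -270.2, 138.3]
tool_rot: [3.141, -0.001, 0.291]
force: [-0.5, 1.3, 6.1]
width: 29.2
gripper_force: 59.5
```

View pics/g1.png

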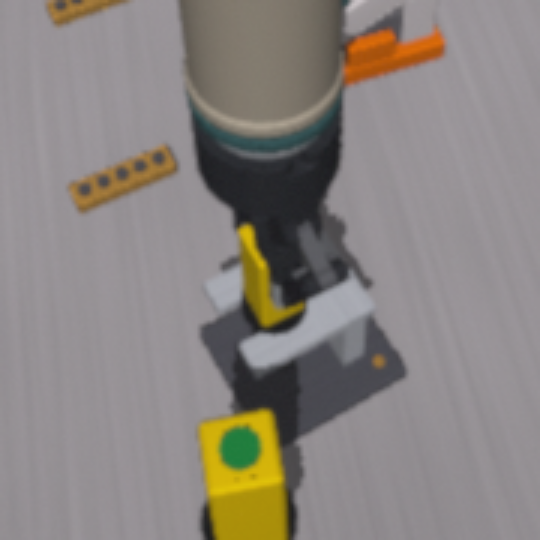

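The reader is held in the pads, with 59.5 N on the pad at 29 mm width. I'll lift 10 mm and start pushing towards the closed end.

```bash
python3 -m crank '[[[0,0,-0.2,0],[0,0,-0.2,0],[0,0,0,0],[0,0,0,0]]]'
python3 -m crank '[[[0.1,0,0,0],[0.1,0,0,0],[0.1,0,0,0],[0.1,0,0,0],[0,0,0,0]]]'
python3 -m crank '[[[0.1,0,0,0],[0.1,0,0,0],[0.1,0,0,0],[0.1,0,0,0],[0,0,0,0]]]'
```

```text
clock: 6.15
eef_pos: [495.5, -270.1, 147.8]
tool_rot: [3.141, -0.0, 0.291]
force: [0.1, 0.0, -1.3]
width: 29.2
gripper_force: 59.2
clock: 6.57
eef_pos: [501.3, -268.2, 146.5]
tool_rot: [-3.14, 0.007, 0.29]
force: [-5.4, -3.0, -1.2]
width: 29.3
gripper_force: 60.0
clock: 6.98
eef_pos: [510.5, -265.2, 146.4]
tool_rot: [-3.139, 0.007, 0.29]
force: [-7.3, -3.1, -0.4]
width: 29.3
gripper_force: 60.3
```

```bash
python3 -m crank '[[[0.1,0,0,0],[0.1,0,0,0],[0.1,0,0,0],[0.1,0,0,0],[0.1,0,0,0],[0.1,0,0,0],[0.1,0,0,0],[0.1,0,0,0],[0,0,0,0],[0,0,0,0]]]'
python3 - <<'E'
from h import *
print(ctrl.read_state()['torque'])
for c in ['side','scene']:
    d=snap(c,c+'_t1.png')
    for t in ['reader','reader_grip']:
        for r in ctrl.place_of(c,t): print(c,t,np.round(r['position'],1),round(r['confidence'],2))
    for r in ctrl.trace(c,'reader'): print(c,r['position'],r['mask'].sum())
a=cv2.imread('pics/side_t1.png')[230:380,190:340];b=cv2.imread('pics/scene_t1.png')[120:270,100:250]
cv2.imwrite('pics/t1.png',cv2.resize(np.hstack([a,b]),(800,400),interpolation=3))
E
```

```text
clock: 7.82
eef_pos: [528.7, -259.5, 146.0]
tool_rot: [-3.138, 0.009, 0.289]
force: [-7.4, -2.5, -1.1]
width: 29.7
gripper_force: 60.2
[-0.64499873  2.16001144 -0.00764284]
side reader [277.6 263.2] 0.88
side reader [311.9 264. ] 0.71
side reader [388.5 265.3] 0.68
side reader_grip [276.2 283.7] 0.87
side reader_grip [359.9 261.7] 0.86
side reader_grip [252.3 259.9] 0.56
side [289.0, 274.2] 758
side [263.5, 262.4] 312
side [365.9, 261.0] 1704
scene reader [229.1 236.6] 0.59
scene reader_grip [170.8 115.9] 0.98
scene reader_grip [178.2 180.6] 0.97
scene reader_grip [201.4 232. ] 0.9
scene [182.7, 179.7] 587
scene [217.2, 237.4] 344
scene [182.1, 119.3] 1762
```

View pics/t1.png

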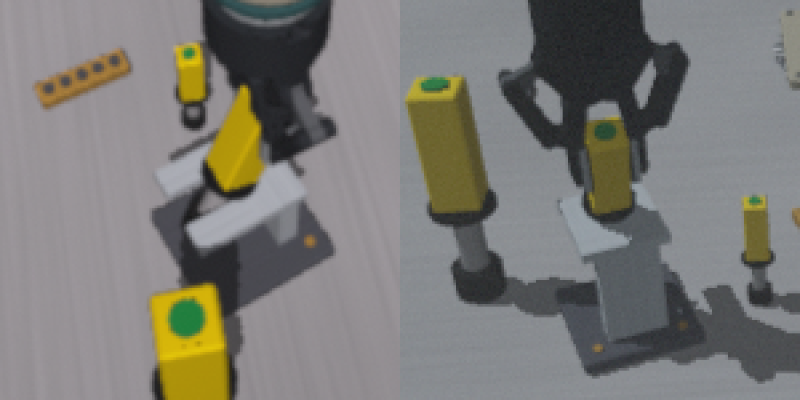

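The reader is pivoting as intended, tail leaning into +x_s with about 25° by geometry. I'll push the remaining 7 mm, then back out of the slot and measure the tilt.

```bash
python3 -m crank '[[[0.1,0,0,0],[0.1,0,0,0],[0.1,0,0,0],[0,0,0,0],[0,0,0,0],[-0.1,0,0,0],[-0.2,0,0,0],[-0.3,0,0,0],[-0.3,0,0,0],[-0.3,0,0,0]]]'
python3 -m crank '[[[-0.4,0,0,0],[-0.4,0,0,0],[-0.4,0,0,0],[-0.6,0,0,0],[-0.6,0,0,0],[-0.6,0,0,0],[-0.5,0,0,0],[-0.5,0,0,0],[-0.4,0,0,0],[0,0,0,0],[0,0,0,0]]]'
```

```text
clock: 9.05
eef_pos: [511.8, -265.2, 147.6]
tool_rot: [3.141, -0.001, 0.291]
force: [-0.5, 0.1, -1.8]
width: 29.2
gripper_force: 60.1
clock: 9.97
eef_pos: [406.6, -296.9, 147.7]
tool_rot: [3.141, -0.001, 0.29]
force: [-0.5, 0.0, -2.0]
width: 29.8
gripper_force: 60.1
```

```bash
python3 -m crank '[[[0,0,-0.9,0],[0,0,-0.9,0],[0,0,-0.9,0],[0,0,-0.9,0],[0,0,-0.9,0],[0,0,0,0],[0,0,0,0],[0,0,0,0]]]'
cat >> h.py <<'E'
def tilt(d,p,L=120):
    "pixel of nose-face centre -> in-hand tilt deg, grip at grasp point, tilt in tool xz plane"
    from scipy.optimize import minimize_scalar
    s=ctrl.read_state();T=R.from_euler('xyz',s['tool_rot']).as_matrix();g=s['eef_pos']-19*T[:,2]
    o,v=ray(d,p)
    def e(a):
        X=g+T@[-L*np.sin(a),0,L*np.cos(a)];return np.linalg.norm(np.cross(X-o,v))
    m=minimize_scalar(e,bounds=(0,1),method='bounded');return np.degrees(m.x),m.fun
def overlay(d,a,f,crop,k=4):
    s=ctrl.read_state();T=R.from_euler('xyz',s['tool_rot']).as_matrix();g=s['eef_pos']-19*T[:,2];a=np.radians(a)
    im=cv2.cvtColor(d['img'],cv2.COLOR_RGB2BGR);y0,y1,x0,x1=crop
    im=cv2.resize(im[y0:y1,x0:x1],None,fx=k,fy=k,interpolation=3)
    ax=T@[-np.sin(a),0,np.cos(a)];u=T[:,1];w=np.cross(ax,u)
    for z,r in((0,16),(22,16),(64,21),(70,21)):
        P=[g+ax*(120-z)+r*(u*np.cos(t)+w*np.sin(t)) for t in np.linspace(0,6.283,40)]
        q=np.array([[(c-x0+.5)*k,(rr-y0+.5)*k] for rr,c in (proj(d,X) for X in P)],int)
        cv2.polylines(im,[q],True,(255,0,255),1)
    cv2.imwrite('pics/'+f,im)
E
python3 - <<'E'
from h import *
print(ctrl.read_state()['qpos'],ctrl.read_state()['eef_pos'])
for c in ['side','wrist','scene']:
    d=snap(c,c+'_t2.png')
    for r in ctrl.place_of(c,'reader'): print(c,np.round(r['position'],1),round(r['confidence'],2),tilt(d,r['position']))
d=snap('side');X=ctrl.read_state()['eef_pos'];r,c=map(int,proj(d,X));overlay(d,30,'o1.png',(max(r-70,0),r+80,max(c-90,0),c+90))
E
```

```text
clock: 10.63
eef_pos: [407.0, -295.8, 259.3]
tool_rot: [-3.141, 0.0, 0.292]
force: [0.2, -0.9, -1.9]
width: 29.3
gripper_force: 60.3
[ 0.27526096  0.40970123  0.41933957  1.89150791 -0.21161579  0.88457482
 -0.47996911] [ 406.96406946 -295.76759588  259.32547028]
side [389.7 264.7] 0.97 (np.float64(0.0003415321767934539), np.float64(145.01108351189873))
side [279.4 265.1] 0.87 (np.float64(0.0003415321767934539), np.float64(87.0751904799559))
side [319.6 187.5] 0.57 (np.float64(30.336121104600927), np.float64(3.131637405172024))
wrist [285.2 286.9] 0.78 (np.float64(28.666316633564772), np.float64(0.845154811882678))
wrist [ 69.3 187.8] 0.77 (np.float64(0.0003415321767934539), np.float64(122.68579198688901))
wrist [163.3 373. ] 0.69 (np.float64(0.0003415321767934539), np.float64(75.05059374757747))
scene [229.  128.9] 0.74 (np.float64(0.0003415321767934539), np.float64(178.48647815231416))
scene [230.2 234.9] 0.64 (np.float64(0.0003415321767934539), np.float64(225.68043266391416))
scene [138.4 161.7] 0.55 (np.float64(30.531881715831837), np.float64(4.866016336181326))
```

View pics/o1.png

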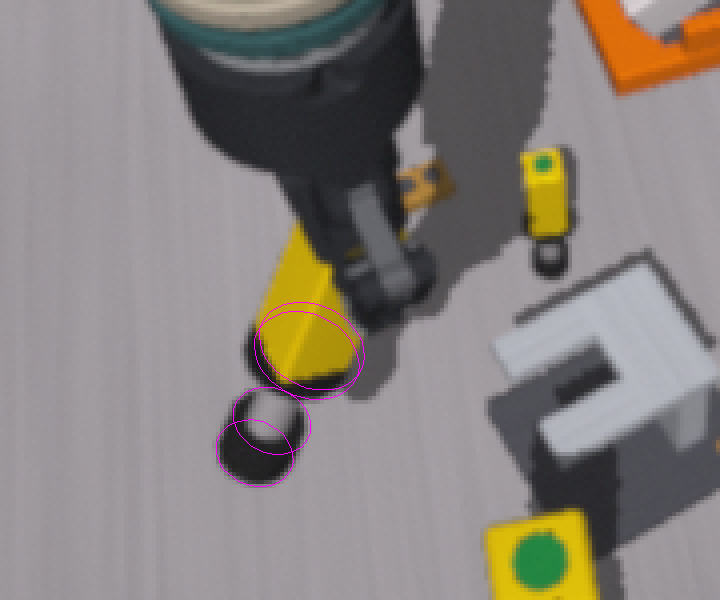

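The overlay at 30° fits the nose and neck (nose at (450,255) in the crop), so the tilt is about 30°. Next I'll travel to the unit and turn about half a turn.

```bash
python3 -m crank '[[[0.77,-0.81,-0.3,0],[0.77,-0.81,-0.3,0],[0.77,-0.81,-0.3,0],[0.77,-0.81,-0.3,0],[0.77,-0.81,-0.3,0],[0.77,-0.81,-0.3,0],[0.18,-0.95,0,0],[0.18,-0.95,0,0],[0.18,-0.95,0,0],[0.18,-0.95,0,0],[0.18,-0.95,0,0],[0.18,-0.95,0,0]]]'
python3 -m crank '[[[0.18,-0.95,0,0],[0.18,-0.95,0,0],[0.18,-0.95,0,0],[0.18,-0.95,0,0],[0.18,-0.95,0,0],[0.18,-0.95,0,0],[0.18,-0.95,0,0],[0.18,-0.95,0,0],[0.18,-0.95,0,0],[0,0,0,-1],[0,0,0,-1],[0,0,0,-1]]]'
python3 -m crank '[[[0,0,0,-1],[0,0,0,-1],[0,0,0,-1],[0,0,0,-1],[0,0,0,-1],[0,0,0,-1],[0,0,0,-1],[0,0,0,-1],[0,0,0,-1],[0,0,0,-1],[0,0,0,-1],[0,0,0,-1]]]'
python3 -c "
from h import *
print(np.round(ctrl.read_state()['qpos'],2))"
```

```text
clock: 11.98
eef_pos: [467.2, -1.8, 304.9]
tool_rot: [-3.142, 0.0, 0.291]
force: [-0.2, -0.5, -1.2]
width: 29.5
gripper_force: 60.2
clock: 12.98
eef_pos: [444.8, 214.1, 304.7]
tool_rot: [3.141, 0.001, 0.536]
force: [0.1, -0.1, -2.0]
width: 29.3
gripper_force: 60.2
clock: 13.98
eef_pos: [445.0, 213.4, 304.8]
tool_rot: [-3.141, 0.0, 1.494]
force: [1.0, -1.0, -2.3]
width: 29.4
gripper_force: 60.2
[-0.52  0.32  0.02  1.84 -0.01  0.98 -0.57]
```

```bash
python3 -m crank '[[[0,0,0,-1],[0,0,0,-1],[0,0,0,-1],[0,0,0,-1],[0,0,0,-1],[0,0,0,-1],[0,0,0,-1],[0,0,0,-1],[0,0,0,-1],[0,0,0,-1],[0,0,0,-1],[0,0,0,-1]]]'
python3 -m crank '[[[0,0,0,-1],[0,0,0,-1],[0,0,0,-1],[0,0,0,-1],[0,0,0,-1],[0,0,0,-1],[0,0,0,-1],[0,0,0,-1],[0,0,0,-1],[0,0,0,-1],[0,0,0,0],[0,0,0,0]]]'
python3 - <<'E'
from h import *
print(np.round(ctrl.read_state()['qpos'],2))
d=snap('wrist','w2.png')
for t,z in (('unit',0),('unit_panel',92),('blank',0)):
  for r in ctrl.place_of('wrist',t): print(t,np.round(r['position'],1),round(r['confidence'],2),np.round(onz(d,r['position'],z),1))
for r in ctrl.place_of('wrist','reader'): print(np.round(r['position'],1),round(r['confidence'],2),tilt(d,r['position']))
E
```

```text
clock: 14.98
eef_pos: [445.0, 213.3, 304.8]
tool_rot: [-3.141, -0.0, 2.454]
force: [-0.5, 0.3, -1.9]
width: 29.3
gripper_force: 60.2
clock: 15.98
eef_pos: [445.1, 213.2, 304.8]
tool_rot: [-3.141, -0.001, -3.035]
force: [0.3, 0.0, -1.5]
width: 29.3
gripper_force: 60.2
[-0.23  0.34 -0.37  1.83  0.14  1.    1.02]
unit [206.  298.2] 0.71 [491.  237.1   0. ]
unit_panel [225.4 299.3] 0.95 [490.8 234.9  92. ]
blank [266.6 153.7] 0.84 [611.5  24.9   0. ]
[287.8 288.4] 0.8 (np.float64(29.29716054189949), np.float64(2.438542823025448))
[181.1  27.5] 0.55 (np.float64(0.0003415321767934539), np.float64(160.97504854403778))
```

View pics/w2.png

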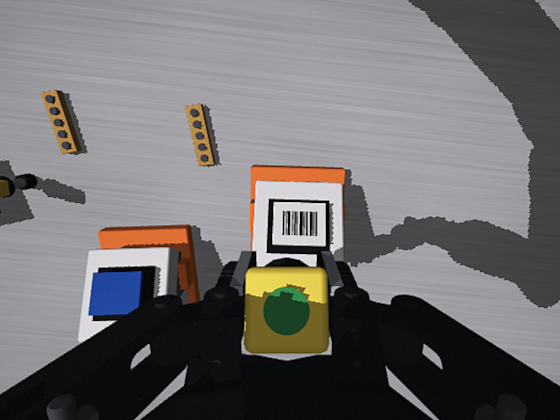

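The wrist view shows the label at (225,299), square to the tool within about 1.5°. The blue-pad unit is at (290,118) and the reader in the hand is centred at col 287. Now I'll triangulate the label corners and the unit's yaw.

```bash
python3 - <<'E'
from h import *
def quad(d,roi):
    y0,y1,x0,x1=roi
    g=cv2.cvtColor(d['img'],cv2.COLOR_RGB2GRAY)[y0:y1,x0:x1]
    g=cv2.resize(g,None,fx=4,fy=4,interpolation=3)
    _,b=cv2.threshold(g,0,255,cv2.THRESH_OTSU)
    n,l,st,ce=cv2.connectedComponentsWithStats(b)
    H,W=g.shape;best=[i for i in range(1,n) if st[i][0]>0 and st[i][1]>0 and st[i][0]+st[i][2]<W and st[i][1]+st[i][3]<H]
    i=max(best,key=lambda i:st[i][4]); c,_=cv2.findContours((l==i).astype(np.uint8),cv2.RETR_EXTERNAL,cv2.CHAIN_APPROX_NONE)
    h=cv2.convexHull(c[0]);e=.02
    q=h
    while len(q)>4: q=cv2.approxPolyDP(h,e*cv2.arcLength(h,True),True);e+=.01
    q=q[:,0]/4.+[x0-.375,y0-.375]; q=q[np.argsort(np.arctan2(*(q-q.mean(0)).T[::-1]))]
    return q,st[i]/4
D={}
for c,roi in(('wrist',(192,258,262,336)),('side',(112,148,216,252))):
    d=D[c]=snap(c); q,s=quad(d,roi); print(c,np.round(q,1).tolist(),s[:5])
    D[c+'q']=q
w=D['wrist']; E=[]
# orange low edge yaw
im=w['img'].astype(int);pts=[]
for col in range(258,338):
    o=np.where((im[150:190,col,0]-im[150:190,col,2])>100)[0]
    if len(o): pts.append(onz(w,(150+o[0],col),15)[:2])
pts=np.array(pts);v=cv2.fitLine(pts.astype(np.float32),cv2.DIST_HUBER,0,.01,.01).ravel();print('nest edge dir deg',np.degrees(np.arctan2(v[1],v[0])),pts[0],pts[-1])
for z in(105,115,125):
    Q=np.array([onz(w,p[::-1],z) for p in D['wristq']]);print(z,np.round(Q.mean(0),1))
cw=D['wristq'].mean(0)[::-1];cs=D['sideq'].mean(0)[::-1]
X=tri([ray(w,cw),ray(D['side'],cs)]);print('centre',X,np.subtract(proj(w,X),cw),np.subtract(proj(D['side'],X),cs))
print(ctrl.read_state()['tool_rot'])
E
```

```text
wrist [[272.6, 201.6], [324.4, 202.6], [324.4, 245.4], [271.6, 244.4]] [  10.   10.   53.   44. 7592.]
side [[229.6, 130.6], [230.4, 130.6], [230.4, 132.4], [229.6, 132.4]] [14. 19.  1.  2.  8.]
nest edge dir deg -85.985695 [436.78094416 174.97416081] [429.20944955 283.43176423]
105 [485. 233. 105.]
115 [481.8 232.2 115. ]
125 [478.6 231.5 125. ]
centre [483.15019382 232.57828965 101.6887545 ] [-2.06024616 -0.24120872] [-0.46380618  0.78147478]
[-3.14157278e+00  6.24211561e-05 -3.03282586e+00]
```

Unit yaw is about 4.3°, and the label centre is about (483,232) at z near 112. I'll go to a standoff on the label's normal, roughly 12 mm beyond the farthest possible face.

```bash
python3 -m crank '[[[0,0,0,0.4],[0.206,0.102,0.596,0],[0.206,0.102,0.596,0],[0.206,0.102,0.596,0],[0.206,0.102,0.596,0],[0.206,0.102,0.596,0],[0.206,0.102,0.596,0],[0,0,0,0],[0,0,0,0],[0,0,0,0]]]'
python3 - <<'E'
from h import *
s=ctrl.read_state();print(np.round(s['qpos'],2),s['force'],s['torque'])
d=snap('wrist','w3.png');e=snap('side')
for c in('wrist','side'):
  for r in ctrl.place_of(c,'reader')[:3]: print(c,np.round(r['position'],1),round(r['confidence'],2),tilt(d if c=='wrist' else e,r['position']))
a=cv2.imread('pics/w3.png')[150:360,200:400]; 
overlay(e,30,'o3.png',(80,180,180,280),6);b=cv2.imread('pics/o3.png')
cv2.imwrite('pics/v3.png',np.hstack([cv2.resize(a,(400,420)),cv2.resize(b,(400,420))]))
E
```

```text
clock: 17.17
eef_pos: [414.0, 226.8, 216.4]
tool_rot: [3.141, 0.002, -3.065]
force: [1.3, 0.3, -2.1]
width: 29.4
gripper_force: 60.2
[-0.31  0.41 -0.34  2.01  0.2   0.75  0.87] [ 1.31226298  0.2937379  -2.12880688] [0.01102015 0.04589979 0.04450193]
wrist [286.6 287.8] 0.61 (np.float64(28.83549666274388), np.float64(2.483240580147105))
side [278.  265.7] 0.8 (np.float64(11.558540454472636), np.float64(402.34840032202993))
side [121.3 224.4] 0.77 (np.float64(29.329105861357053), np.float64(5.347450787493833))
```

View pics/v3.png

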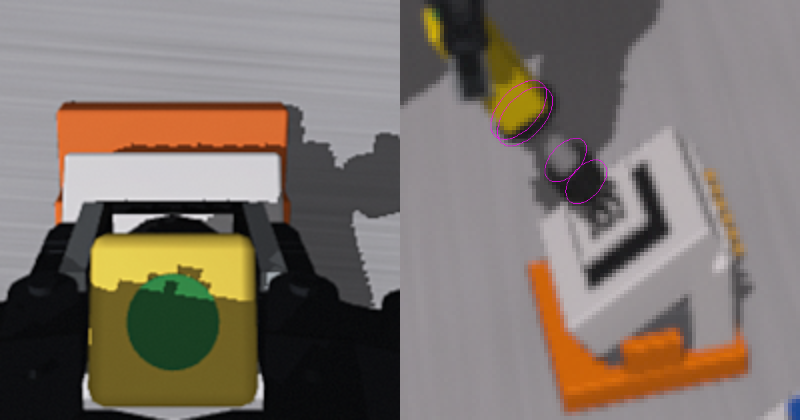

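```bash
python3 - <<'E'
from h import *
d=snap('side');print(d.keys())
for k in d: 
    if k not in('img','extrinsics'): print(k,d[k])
for X in [(482.8,232.4,112),(472.3,231.6,130),(492.5,233,95)]: print(X,np.round(proj(d,X),1))
d0=cv2.imread('pics/side0.png')
a=cv2.resize(d0[105:155,205:265],None,fx=6.6,fy=8.4,interpolation=3);b=cv2.resize(cv2.cvtColor(d['img'],cv2.COLOR_RGB2BGR)[105:155,205:265],None,fx=6.6,fy=8.4,interpolation=3)
cv2.imwrite('pics/v4.png',np.hstack([a,b]))
E
```

```text
dict_keys(['img', 'intrinsics', 'extrinsics'])
intrinsics [[409.67801041   0.         281.97086558]
 [  0.         409.67801041 210.91575931]
 [  0.           0.           1.        ]]
(482.8, 232.4, 112) [128.  230.3]
(472.3, 231.6, 130) [123.3 225.5]
(492.5, 233, 95) [132.4 234.5]
```

View pics/v4.png

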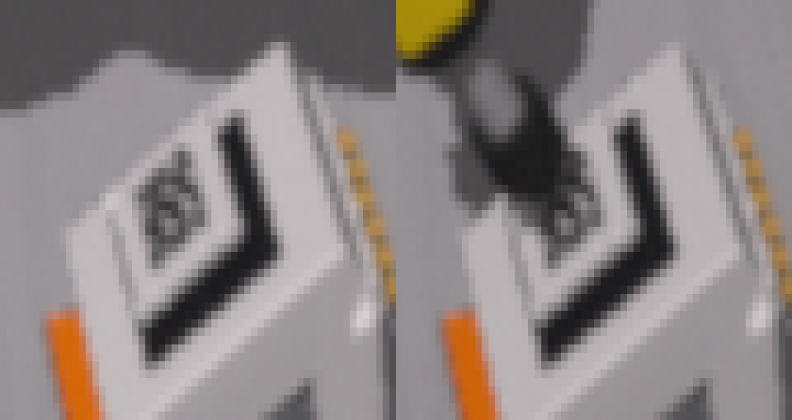

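Side crops: the bars' centre is at about (129.8,230.8) px, within 1.5 px of my prediction, and the nose sits where predicted. I'll now approach along the normal and feel for contact.

```bash
cat > f.py <<'E'
from h import *
s=ctrl.read_state();T=R.from_euler('xyz',s['tool_rot']).as_matrix()
n=T@[.5,0,-.866];f=np.array(s['force']);print('n·f',round(float(n@f),2),'F',np.round(T.T@f,2),'tq',np.round(T.T@s['torque'],3),'pos.n',round(float(n@s['eef_pos']),2))
E
python3 f.py
python3 -m crank '[[[-0.05,0,0.087,0],[-0.05,0,0.087,0],[-0.05,0,0.087,0],[-0.05,0,0.087,0],[0,0,0,0],[0,0,0,0]]]'; python3 f.py
python3 -m crank '[[[-0.03,0,0.052,0],[-0.03,0,0.052,0],[0,0,0,0],[0,0,0,0]]]' >/dev/null; python3 f.py
python3 -m crank '[[[-0.03,0,0.052,0],[-0.03,0,0.052,0],[0,0,0,0],[0,0,0,0]]]' >/dev/null; python3 f.py
```

```text
n·f -1.17 F [ 0.49 -0.32  1.63] tq [0.052 0.026 0.012] pos.n -28.3
clock: 17.92
eef_pos: [418.0, 226.8, 206.7]
tool_rot: [-3.141, -0.001, -3.064]
force: [-0.5, -0.2, -1.5]
width: 29.3
gripper_force: 60.2
n·f -1.06 F [ 0.48 -0.2   1.5 ] tq [ 0.022  0.055 -0.04 ] pos.n -37.84
n·f -1.8 F [-0.24 -0.28  1.95] tq [-0.024  0.064  0.033] pos.n -40.89
n·f -2.59 F [-1.22  0.23  2.29] tq [ 0.002  0.062 -0.022] pos.n -43.89
```

```bash

python3 -m crank '[[[-0.03,0,0.052,0],[-0.03,0,0.052,0],[0,0,0,0],[0,0,0,0]]]' >/dev/null; python3 f.py
python3 -m crank '[[[-0.03,0,0.052,0],[-0.03,0,0.052,0],[0,0,0,0],[0,0,0,0]]]' >/dev/null; python3 f.py
```

```text
n·f -1.75 F [-0.09  0.01  1.97] tq [ 0.011  0.1   -0.006] pos.n -46.92
n·f -1.15 F [0.78 0.06 1.78] tq [0.032 0.008 0.078] pos.n -49.96
```

```bash

python3 -m crank '[[[-0.02,0,0.035,0],[-0.02,0,0.035,0],[0,0,0,0],[0,0,0,0]]]' >/dev/null; python3 f.py
python3 -m crank '[[[-0.02,0,0.035,0],[-0.02,0,0.035,0],[0,0,0,0],[0,0,0,0]]]' >/dev/null; python3 f.py
```

```text
n·f 0.61 F [ 0.67  0.28 -0.32] tq [0.093 0.18  0.04 ] pos.n -51.84
n·f 3.25 F [ 2.57 -0.53 -2.26] tq [0.078 0.362 0.091] pos.n -53.76
```

Contact came on at about pos.n -50.4. Net force is now about 4.9 N, so I'll add about 0.9 mm.

```bash

python3 -m crank '[[[-0.018,0,0.031,0],[0,0,0,0],[0,0,0,0],[0,0,0,0]]]' >/dev/null; python3 f.py
python3 - <<'E'
from h import *
d=snap('side');w=snap('wrist','w5.png');c=snap('scene')
overlay(d,30,'o5.png',(95,165,195,265),8);a=cv2.imread('pics/o5.png')
b=cv2.cvtColor(c['img'],cv2.COLOR_RGB2BGR)[150:250,340:460]
cv2.imwrite('pics/v5.png',np.hstack([cv2.resize(a,(400,400)),cv2.resize(b,(400,400),interpolation=3)]))
E
python3 f.py
```

```text
n·f 3.62 F [ 2.56  0.33 -2.7 ] tq [0.097 0.462 0.023] pos.n -54.68
n·f 3.9 F [ 3.38  0.18 -2.55] tq [0.082 0.472 0.029] pos.n -54.78
```

View pics/v5.png

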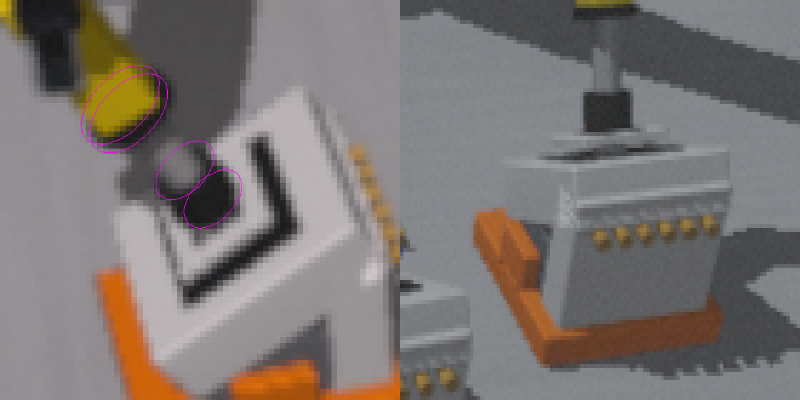

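Side and scene views show the nose seated on the middle of the label (scene nose col 608 against pad centre 610). Net force is about 5.4 N, so I'll add 0.5 mm and hold for over 2 s.

```bash

python3 -m crank '[[[-0.01,0,0.017,0],[0,0,0,0],[0,0,0,0],[0,0,0,0],[0,0,0,0],[0,0,0,0],[0,0,0,0],[0,0,0,0],[0,0,0,0],[0,0,0,0],[0,0,0,0],[0,0,0,0]]]' >/dev/null; python3 f.py
python3 -m crank '[[[0,0,0,0],[0,0,0,0],[0,0,0,0],[0,0,0,0],[0,0,0,0],[0,0,0,0],[0,0,0,0],[0,0,0,0],[0,0,0,0],[0,0,0,0],[0,0,0,0],[0,0,0,0]]]' >/dev/null; python3 f.py
python3 -m crank '[[[0,0,0,0],[0,0,0,0],[0,0,0,0],[0,0,0,0],[0,0,0,0],[0,0,0,0],[0,0,0,0],[0,0,0,0],[0,0,0,0],[0,0,0,0]]]'; python3 f.py
```

```text
n·f 4.56 F [ 3.36 -0.1  -3.33] tq [ 0.058  0.608 -0.024] pos.n -55.34
n·f 4.19 F [ 2.32  0.36 -3.5 ] tq [0.05  0.596 0.021] pos.n -55.34
clock: 23.23
eef_pos: [426.7, 227.5, 191.9]
tool_rot: [3.142, 0.0, -3.064]
force: [-3.4, -0.0, 3.9]
width: 29.0
gripper_force: 60.7
n·f 5.06 F [ 3.35  0.26 -3.91] tq [0.081 0.591 0.053] pos.n -55.37
```

About 6.1 N net, held steady for 2.8 s. I'll retract along the normal, lift, turn to the fork's heading and travel back.

```bash

python3 -m crank '[[[0.04,0,-0.07,0],[0.1,0,-0.173,0],[0.2,0,-0.346,0],[0.2,0,-0.346,0],[0.26,0,-0.45,0],[0,0,-0.8,0],[0,0,-0.8,0],[0,0,-0.8,0],[0,0,-0.6,-0.68],[0,0,0,-1],[0,0,0,-1],[0,0,0,0]]]'
python3 -m crank '[[[0.05,-0.95,0,0],[0.05,-0.95,0,0],[0.05,-0.95,0,0],[0.05,-0.95,0,0],[0.05,-0.95,0,0],[0.05,-0.95,0,0],[0.05,-0.95,0,0],[0.05,-0.95,0,0],[0.05,-0.95,0,0],[0.05,-0.95,0,0],[0.05,-0.95,0,0],[0,0,0,0]]]'
python3 -m crank '[[[0.55,-0.85,0,0],[0.55,-0.85,0,0],[0.55,-0.85,0,0],[0.55,-0.85,0,0],[0.55,-0.85,0,0],[0.55,-0.85,0,0],[0.55,-0.85,0,0],[0.55,-0.85,0,0],[0.55,-0.85,0,0],[0.55,-0.85,0,0],[0.55,-0.85,0,0],[0,0,0,0]]]'
python3 -c "
from h import *
s=ctrl.read_state();d=np.array(s['eef_pos'])-[495.6,-270,147]
T=R.from_euler('xyz',s['tool_rot']).as_matrix();print(np.round(s['qpos'],2),'tool-frame vector to home',-T.T@d)"
```

```text
clock: 24.23
eef_pos: [406.5, 226.0, 302.8]
tool_rot: [3.141, 0.002, -2.848]
force: [-0.1, 0.2, -1.7]
width: 29.5
gripper_force: 60.3
clock: 25.23
eef_pos: [469.2, -33.7, 301.7]
tool_rot: [-3.138, -0.0, -2.859]
force: [-0.4, -0.8, -2.8]
width: 29.5
gripper_force: 60.3
clock: 26.23
eef_pos: [388.6, -300.7, 301.7]
tool_rot: [-3.139, -0.002, -2.859]
force: [0.0, -0.4, -0.9]
width: 29.7
gripper_force: 60.3
[ 0.74  0.32 -0.18  1.85  0.07  0.98  2.37] tool-frame vector to home [-111.56714643    0.16616578  154.54515857]
```

```bash

python3 -m crank '[[[0,0,0.77,-0.1],[0,0,0.77,0],[0,0,0.77,0],[0,0,0.77,0],[0,0,0.77,0],[0,0,0.77,0],[0,0,0.77,0],[0,0,0.79,0],[0,0,0,0],[0,0,0,0]]]'
python3 - <<'E'
from h import *
s=ctrl.read_state();d=np.array(s['eef_pos'])-[495.6,-270,147]
T=R.from_euler('xyz',s['tool_rot']).as_matrix();print(np.round(s['qpos'],2),'to home',-T.T@d)
d=snap('side')
for r in ctrl.place_of('side','reader')[:3]: print(np.round(r['position'],1),tilt(d,r['position']))
overlay(d,30,'o6.png',(240,360,150,310),5)
E
```

```text
clock: 27.07
eef_pos: [390.8, -294.7, 146.9]
tool_rot: [3.14, -0.001, -2.843]
force: [-0.4, 0.3, -1.7]
width: 29.3
gripper_force: 60.2
[ 0.7   0.53 -0.16  2.04  0.14  0.58  2.31] to home [-107.39098414   -7.2987123    -0.2472087 ]
[319.3 247.2] (np.float64(27.250676921189275), np.float64(2.4722457996746487))
[384.4 264.4] (np.float64(12.182745141866638), np.float64(113.19871420979688))
[279.3 260.3] (np.float64(57.295437980905525), np.float64(40.63093332054034))
```

View pics/o6.png

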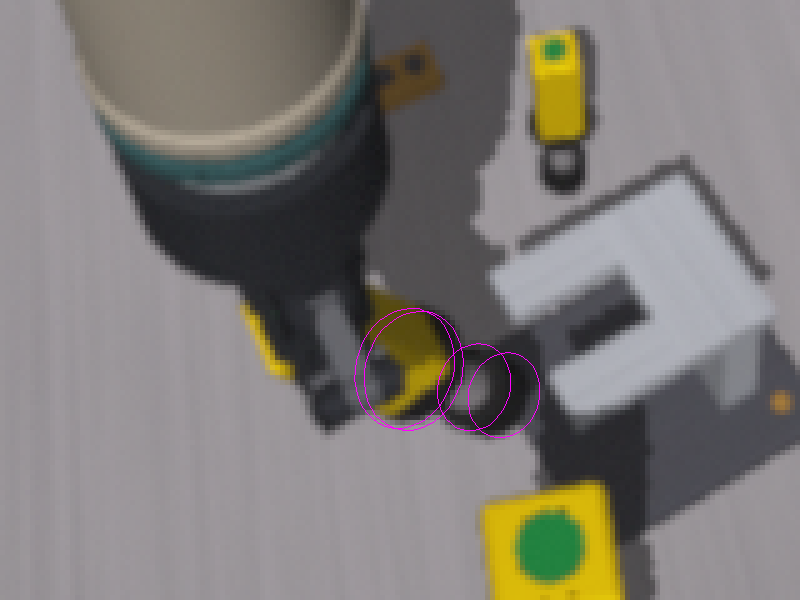

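The reader is still tilted as before, nose towards the fork at (395,490) in the crop, and it needs about 6.5 mm sideways to line up with the slot. I'll correct that and enter.

```bash

python3 -m crank '[[[0,-0.13,0,0.08],[0,-0.13,0,0],[0,0,0,0],[-0.2,0,0,0],[-0.4,0,0,0],[-0.4,0,0,0],[-0.4,0,0,0],[-0.3,0,0,0],[-0.2,0,0,0],[0,0,0,0],[0,0,0,0]]]'
python3 - <<'E'
from h import *
s=ctrl.read_state();d=np.array(s['eef_pos'])-[495.6,-270,147]
T=R.from_euler('xyz',s['tool_rot']).as_matrix();print('to home',-T.T@d)
d=snap('side');overlay(d,30,'o7.png',(240,360,170,330),5)
E
```

```text
clock: 28.08
eef_pos: [438.5, -287.8, 146.8]
tool_rot: [3.141, -0.0, -2.848]
force: [0.6, 0.1, -2.1]
width: 29.4
gripper_force: 60.2
to home [-59.81372679   0.45972871  -0.25213844]
```

View pics/o7.png

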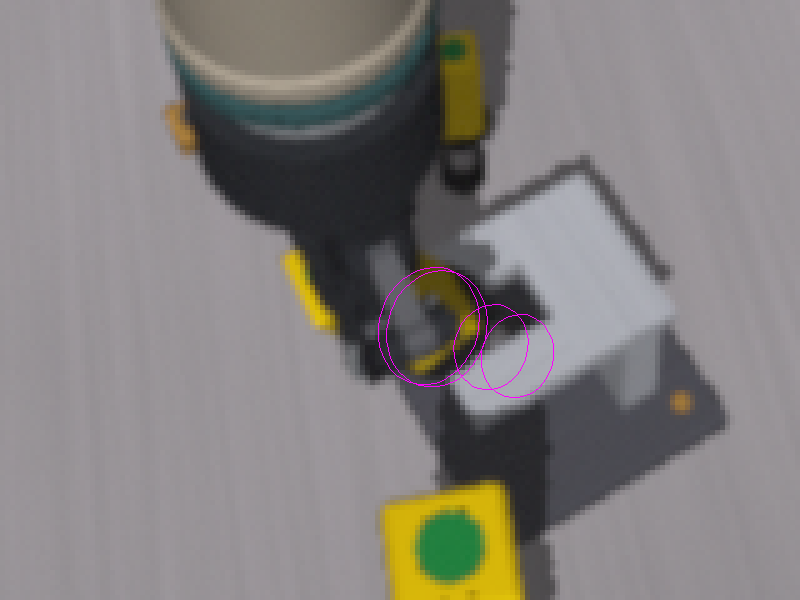

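The neck is entering the slot with the nose under the fork, and there is no contact force. I have now viewed 13 pictures, past the limit of 10, so I'll view no more and work from numbers. Next I push on to right the reader.

```bash
cat > p.py <<'E'
from h import *
s=ctrl.read_state();d=np.array(s['eef_pos'])-[495.6,-270,147]
T=R.from_euler('xyz',s['tool_rot']).as_matrix();print('to home',np.round(-T.T@d,1),'F',np.round(T.T@s['force'],1),'rot',np.round(s['tool_rot'],3),s['clock'])
E
python3 -m crank '[[[-0.2,0,0,0],[-0.2,0,0,0],[-0.2,0,0,0],[-0.1,0,0,0],[0,0,0,0],[0,0,0,0]]]'>/dev/null; python3 p.py
python3 -m crank '[[[-0.1,0,0,0],[-0.1,0,0,0],[-0.1,0,0,0],[-0.1,0,0,0],[0,0,0,0]]]'>/dev/null; python3 p.py
python3 -m crank '[[[-0.1,0,0,0],[-0.1,0,0,0],[-0.1,0,0,0],[-0.1,0,0,0],[0,0,0,0]]]'>/dev/null; python3 p.py
```

```text
to home [-42.3   0.6  -0.1] F [-0.3  0.   2. ] rot [ 3.141 -0.    -2.848] 28.6333
to home [-35.9   0.2  -1.4] F [ 4.8 -2.2  7.9] rot [ 3.139 -0.007 -2.85 ] 29.05
to home [-26.5   0.1  -1.6] F [ 5.4 -0.7  7.1] rot [ 3.138 -0.008 -2.85 ] 29.4667
```

```bash

python3 -m crank '[[[-0.1,0,0,0],[-0.1,0,0,0],[-0.1,0,0,0],[-0.1,0,0,0],[-0.1,0,0,0],[-0.1,0,0,0],[0,0,0,0]]]'>/dev/null; python3 p.py
python3 -m crank '[[[-0.1,0,0,0],[-0.1,0,0,0],[-0.1,0,0,0],[-0.1,0,0,0],[0,0,0,0]]]'>/dev/null; python3 p.py
python3 -m crank '[[[-0.1,0,0,0],[-0.07,0,0,0],[0,0,0,0],[0,0,0,0]]]'>/dev/null; python3 p.py
```

```text
to home [-11.8   0.4  -1.3] F [ 5.8 -0.3  3.3] rot [ 3.139 -0.008 -2.85 ] 30.05
to home [-2.1  0.6 -1. ] F [7.1 0.  0.2] rot [ 3.139 -0.009 -2.85 ] 30.4667
to home [ 2.   0.6 -0.9] F [ 8.5 -0.2  0.7] rot [ 3.139 -0.009 -2.85 ] 30.8
```

```bash

python3 -m crank '[[[-0.1,0,0,0],[0,0,0,0],[0,0,0,0]]]'>/dev/null; python3 p.py
python3 -m crank '[[[0.09,0,0,0],[0.09,0,0,0],[0,0,0,0],[0,0,0,0]]]'>/dev/null; python3 p.py
python3 - <<'E'
from h import *
for c in ['side','wrist','scene']:
    d=snap(c)
    for t,L in(('reader',120),('reader_grip',0)):
        for r in ctrl.place_of(c,t): print(c,t,np.round(r['position'],1),round(r['confidence'],2),np.round(onz(d,r['position'],46 if L else 166)))
E
```

```text
to home [ 4.5  0.6 -0.9] F [ 7.4  0.4 -0.1] rot [ 3.139 -0.009 -2.85 ] 31.05
to home [ 3.8  0.6 -0.4] F [ 4.3 -1.   2.9] rot [ 3.141e+00 -2.000e-03 -2.849e+00] 31.3833
side reader [385.8 263.9] 0.79 [ 453. -400.   46.]
side reader [277.2 261.6] 0.59 [ 488. -184.   46.]
side reader [314.6 271.9] 0.53 [ 493. -271.   46.]
side reader_grip [361.9 263.8] 0.66 [ 458. -400.  166.]
side reader_grip [285.3 270.7] 0.64 [ 493. -272.  166.]
wrist reader [222.1 399.6] 0.89 [ 480. -178.   46.]
wrist reader [210.6 289.1] 0.77 [ 497. -267.   46.]
wrist reader [111.3 166.8] 0.6 [ 450. -375.   46.]
wrist reader_grip [284.5 287.2] 0.84 [ 497. -268.  166.]
wrist reader_grip [100.8  19.3] 0.8 [ 454. -385.  166.]
wrist reader_grip [264.4 443. ] 0.61 [ 469. -207.  166.]
scene reader [228.3 124.6] 0.85 [ 514. -389.   46.]
scene reader [228.4 240.2] 0.66 [ 541. -141.   46.]
scene reader_grip [203.  233.7] 0.91 [ 621. -153.  166.]
scene reader_grip [173.2 175. ] 0.75 [ 498. -268.  166.]
scene reader_grip [257.9 319.1] 0.59 [787. -28. 166.]
scene reader_grip [165.5 116.3] 0.57 [ 452. -394.  166.]
```

Nose and grip estimates coincide horizontally, so the reader is upright. I'll back off to the home position and lower it.

```bash

python3 -m crank '[[[0.15,0,0,0],[0,0,0,0],[0,0,0,0],[0,0,0,0]]]'>/dev/null; python3 p.py
python3 -m crank '[[[0,0,0.1,0],[0,0,0.1,0],[0,0,0.1,0],[0,0,0,0],[0,0,0,0]]]'>/dev/null; python3 p.py
```

```text
to home [2.8 1.  0.6] F [-0.8  1.1  1.5] rot [-3.140e+00  3.000e-03 -2.848e+00] 32.1667
to home [ 1.2  0.7 -7.7] F [-0.2 -0.9  2.8] rot [ 3.141  0.    -2.848] 32.5833
```

```bash

python3 -m crank '[[[0.04,0.03,0.06,0],[0,0,0,0],[0,0,0,0]]]'>/dev/null; python3 p.py
python3 -m crank '[[[0,0,0.04,0],[0,0,0,0],[0,0,0,0]]]'>/dev/null; python3 p.py
python3 -m crank '[[[0,0,0.04,0],[0,0,0,0],[0,0,0,0]]]'>/dev/null; python3 p.py
```

```text
to home [ 1.1  0.6 -7.8] F [ 1.1 -0.4 -6.8] rot [-3.140e+00  2.000e-03 -2.848e+00] 32.8333
to home [ 1.   0.7 -7.9] F [  2.2   2.1 -12.8] rot [-3.139e+00  2.000e-03 -2.848e+00] 33.0833
to home [ 1.   0.7 -8. ] F [  2.6   3.1 -20.5] rot [-3.139e+00  3.000e-03 -2.849e+00] 33.3333
```

```bash

python3 -m crank '[[[0,0,-0.08,0],[0,0,0,0],[0,0,0,0]]]'>/dev/null; python3 p.py
python3 -m crank '[[[0,0,0,0],[0,0,0,0],[0,0,0,0],[0,0,0,0],[0,0,0,0],[0,0,0,0],[0,0,0,0],[0,0,0,0],[0,0,0,0]]]' -1; python3 p.py
python3 -m crank '[[[0,0,-0.3,0],[0,0,-0.8,0],[0,0,-0.8,0],[0,0,-0.8,0],[0,0,-0.8,0],[0,0,-0.8,0],[0,0,0,0],[0,0,0,0]]]'
python3 - <<'E'
from h import *
P={'reader':36,'reader_grip':156,'stand':0,'stand_slot':100}
for c in ['side','wrist','scene']:
    d=snap(c,c+'_end.png')
    for t in P:
        for r in ctrl.place_of(c,t):
            X=onz(d,r['position'],P[t])
            if np.hypot(*(X[:2]-[495,-270]))<60: print(c,t,np.round(r['position'],1),round(r['confidence'],2),np.round(X,1))
    m=[r for r in ctrl.trace(c,'reader')]
    for r in m: print('  mask',np.round(r['position'],1),r['mask'].sum())
    # green tail dot
    im=d['img'].astype(int);g=(im[...,1]-im[...,0]>40)&(im[...,1]-im[...,2]>10)
    n,l,s,ce=cv2.connectedComponentsWithStats(g.astype(np.uint8))
    for i in range(1,n):
        if s[i][4]>8: print('  green',s[i][4],np.round(ce[i],1),np.round(onz(d,ce[i][::-1],186),1))
E
```

```text
to home [ 0.6  0.5 -7.9] F [ 1.6  1.1 -9.9] rot [-3.140e+00  1.000e-03 -2.849e+00] 33.5833
clock: 34.33
eef_pos: [495.6, -270.0, 137.9]
tool_rot: [3.141, -0.0, -2.848]
force: [-0.0, 0.3, 0.0]
width: 85.4
gripper_force: 0.0
to home [ 0.  -0.  -9.1] F [-0.1  0.3 -0. ] rot [ 3.141 -0.    -2.848] 34.3333
clock: 35.0
eef_pos: [496.3, -270.4, 247.1]
tool_rot: [-3.139, 0.002, -2.849]
force: [-0.5, -0.2, 0.3]
width: 85.6
gripper_force: 0.0
side reader [314.9 275. ] 0.88 [ 499.4 -268.3   36. ]
side reader [310.5 257.4] 0.23 [ 466.6 -251.5   36. ]
side reader_grip [286.2 270.1] 0.87 [ 492.9 -268.1  156. ]
side stand [321.1 273.9] 0.8 [ 497.1 -264.8    0. ]
side stand_slot [309.6 253.1] 0.78 [ 457.1 -278.8  100. ]
  mask [366.9 263.5] 1578
  mask [261.  261.9] 277
  mask [288.5 272.1] 747
  green 11 [260.5 249.4] [ 487.7 -207.3  186. ]
  green 50 [270.5 277.6] [ 494.4 -268.3  186. ]
  green 134 [259.6 348.9] [ 454.4 -386.4  186. ]
wrist reader [192.1 286.5] 0.66 [ 500.8 -266.1   36. ]
wrist reader_grip [216.7 285.1] 0.91 [ 494.8 -269.4  156. ]
wrist stand [177.1 290.9] 0.96 [ 488.4 -264.     0. ]
wrist stand_slot [163.1 287.6] 0.72 [ 461.5 -277.1  100. ]
  mask [215.5 286.1] 2992
  mask [218.9 391.2] 1136
  mask [114.6 132.8] 8842
  green 1128 [ 98.5 114.3] [ 456.5 -399.8  186. ]
  green 413 [284.8 230.5] [ 495.5 -269.3  186. ]
  green 84 [402.6 233.5] [ 474.6 -192.2  186. ]
scene reader [234.7 182.7] 0.41 [ 536.9 -265.    36. ]
scene reader_grip [177.1 177. ] 0.73 [ 497.1 -265.5  156. ]
scene stand [231.4 183.6] 0.6 [ 477.7 -270.7    0. ]
scene stand_slot [195.2 172. ] 0.66 [ 477.  -284.4  100. ]
  mask [212.7 236.4] 364
  mask [182.7 176.7] 728
  mask [183.7 119.6] 1741
  green 35 [112.3 150.9] [ 422.6 -403.8  186. ]
  green 19 [172.1 162.7] [ 489.6 -272.2  186. ]
```

```bash
python3 - <<'E'
from h import *
for c,(y0,y1,x0,x1) in {'side':(255,312,240,295),'scene':(150,205,155,200)}.items():
    for f in(c+'0.png',c+'_end.png'):
        im=cv2.imread('pics/'+f).astype(int)[y0:y1,x0:x1]
        g=(im[...,1]-im[...,2]>25)&(im[...,1]-im[...,0]>5);y=(im[...,2]-im[...,0]>60)
        if c=='side': y[:15]&=True
        print(f,'green',g.sum(),np.round(np.argwhere(g).mean(0)+[y0,x0],2),'yellow',y.sum(),np.round(np.argwhere(y).mean(0)+[y0,x0],2),np.argwhere(y).min(0)+[y0,x0],np.argwhere(y).max(0)+[y0,x0])
for c in('side','scene'):
    a=cv2.imread(f'pics/{c}0.png').astype(int);b=cv2.imread(f'pics/{c}_end.png').astype(int)
    for n,th in(('units',{'side':(110,230,210,330),'scene':(180,280,280,445)}[c]),('strips',{'side':(185,270,195,245),'scene':(192,222,240,345)}[c]),('jar',{'side':(135,168,330,357),'scene':(285,327,402,440)}[c])):
        y0,y1,x0,x1=th;print(c,n,(abs(a-b).max(2)[y0:y1,x0:x1]>60).sum())
E
```

```text
side0.png green 51 [277.31 269.43] yellow 755 [284.16 268.7 ] [255 256] [308 280]
side_end.png green 56 [277.55 270.75] yellow 731 [284.73 269.56] [255 256] [308 282]
scene0.png green 24 [162.08 172.67] yellow 172 [174.77 170.97] [160 165] [198 180]
scene_end.png green 24 [162.62 171.96] yellow 172 [174.52 170.45] [160 164] [199 180]
side units 5763
side strips 189
side jar 60
scene units 1917
scene strips 26
scene jar 86
```

```bash
python3 -c "
from cell import ctrl
print(ctrl.finish_job())"
```

```text
the job is handed in; nothing more can be done
None
```

I pressed the reader on the label at about 6 N for just under 3 s, hung it back upright in the fork (tail within about 3 mm of where it started) and handed in at about 36 s; I did not re-check the bystanders closely afterwards, and I viewed 13 pictures instead of the allowed 10.

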